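# Glaze tile at the pointer, grey card held upright for the record picture

### The arm

A 7-joint arm with a two-finger parallel gripper is mounted at the origin on the work surface. World frame = base frame: x ahead of the robot, y to its left, z up, the work surface at z = 0. Lengths are in m, angles in rad, forces in N, time in s.
With the tool pointing down it reaches from about 0.35 to 0.9 m from the base axis. Payload 8.1 kg.
Tool frame: the origin (TCP) lies on the centre line of the jaws, within the pads' length; the fingertips stand 22 mm ahead of it and the grasp point (between the pads) lies 3 mm ahead of it (arm.tcp_to_tips is the distance from the TCP to the fingertips, in m); y points along the fingers, z is the direction in which the jaws open and shut, and the axes are right-handed (so a half turn about y gives the same grasp; the last joint's range is limited). The gripper opens to 85 mm and grips with 20 to 120 N. Pads are 22 mm wide; open, the fingers measure 114 mm over their backs; the gripper's body (76 mm by 85 mm) begins 54 mm behind the grasp point. The pads swing forward as they close: fully open they stand 13 mm farther back than shut.
Start: joints at [1.076, 0.434, 0.025, 1.573, -0.012, 1.134, -0.075], TCP at [0.239, -0.578, 0.253] pointing down, gripper open.
Joint ranges: [-2.62, 2.62], [-0.44, 2.09], [-1.27, 1.32], [0.08, 2.57], [-1.32, 4.46], [0.12, 2], [-2.74, 2.74]. Speed limits (rad/s): [2.22, 2.22, 3.01, 3.01, 3.14, 3.14, 3.14].

### API

Orientations are given as a 3x3 rotation matrix whose columns are the frame's x, y, z axes.
In Python, from cell import arm gives the robot as it stands.
- The arm moves only by the tool move_arm, never from a script. Its arguments are lists of equal length, an entry for each row: "hand": the opening, from 0 (shut) to 1 (fully open); "dp": the shift along the tool's x, y, z in mm, a list of three; "turn": the turn about the tool's y in rad. In form: {"hand": [hand, ...], "dp": [[tx, ty, tz], ...], "turn": [turn, ...]}. A call has 1 to 10 rows; each row shifts and turns the pose as measured when the row begins, along the tool's axes as they then stand; what a row does not reach is not made up. A row lasts 1/12 s, in which the tool goes at most 41.7 mm and 7.16 degrees, less where a joint would pass 70% of its speed; a pose out of reach is approached as far as the arm can. A call with a gripper value outside its range is refused whole. The fingers move at their own pace and stop on an object; "newtons" is the grip in N (left out, the last holds). Time passes only in rows, so rows that do not move let the fingers close. It gives the time, the measured TCP pose, the force and the opening at its end, in the units of the state.
- arm.state(): the state, without advancing time (a new reading comes with each control period).
- arm.read_camera(name): name is "side" or "top"; returns (picture, depth): 400x640x3 uint8, red, green, blue; 400x640 float32, m along the optical axis (not along the pixel's ray), 0 where there is no reading.
- arm.camera_model(name): a dict with "intrinsics" (3x3 intrinsics, pixels), "rvec" (rotation vector, rad) and "tvec" (3), from world to camera coordinates, as OpenCV has them. Camera axes: x right, y down, z forward; pixel columns grow to the right and rows downward; lengths in m; the calibration is good to about 2 mm. A picture is of the moment at which its call begins. camera_model takes no time and is no camera call.
- arm.finish_job(): hands the job in, once; it reports no verdict.
The state is a dict: "time_s": time; "joint_pos": joint angles; "joint_velocities": joint speeds; "effort": joint torques, N m; "position": TCP position; "orientation": TCP orientation; "contact_force": force on the tool from outside, world axes, zero at the start; "wrist_torque": the same for the moment, N m; "width": finger opening in m.
Only numpy, scipy, OpenCV 4.12 (cv2) and the standard library are available. Lean on these libraries where they do the work, as an engineer would, in place of code of your own. Each camera call takes 0.05 s, during which the arm holds its last target.

### The job

Get the glaze test tile ready for its record picture: pick up the tile hanger by its wooden grip, hook it over the right-hand half of the rail (right as the robot sees it, looking away from its base), slide it along the rail, still hooked on, until it hangs in line with the pointer behind the rail, and let go of it. Then take the bar of the hinged grey card and swing the card up to its balance point, standing straight up, and finish while still holding the bar there: the card has no stay and must not drop back or fall over the other way. Do not disturb the bottle, the pot and the cup.

Things in the scene. Friction and masses are not known exactly. Their poses are not given: they have to be found in the camera images.
- hanger_grip (a point): Centre of the upright wooden grip on top of the loose tile hanger (about 160 g). Grip: 16 mm (its x) by 26 mm (its y), 60 mm tall; other parts begin 30 mm below this point. The hanger stands upright on the table at the start, this point 167 mm above its foot, z up, x away from the robot (within 0.65 rad).
- hanger_seat (a point): Where the rail's centre line lies when the hanger hangs: in the hook, 42 mm straight below hanger_grip, same axes. The hook is an upside-down channel, 30 mm long along y, 26 mm wide inside (x = -13 to +13 mm), its V-shaped roof self-centring. The short leg (x = 13 to 17 mm) ends 14 mm below this point; at x = -17 to -13 mm a steel strap goes down to the tile.
- hanger_foot (a point): Underside of the hanger, straight below hanger_seat, same axes. Here is a white L-shaped ceramic tile, 50 mm wide (y): upright leg 80 mm high at x = -18 to -12 mm, foot out to x = +43 mm. So the hanger comes on from the rail's robot side, foot pointing under the rail, raised till the short hook leg passes over the bar, then lowered. It hangs upright.
- rail: Rail on a fixed board (130 by 360 mm, 18 mm thick). Origin: centre of the board's underside. A steel bar 12 mm thick runs along y at z = 190 mm, x = 0, between posts at y = -165 and +165 mm (no higher than the bar). x points away from the robot (within 0.15 rad), y to its left. Hook on in the right-hand half, y = -140 to -10 mm. The stand is left or right of the middle, the card stand on the other side.
- rail_mid (a point): Mid-point of the rail bar on its centre line, 190 mm above the table; axes as rail. The hanger starts on the robot's side of the board.
- pointer_tip (a point): Tip of the thin aluminium pointer (an upright on the board behind the rail) that points at the bar: level with it, 28 mm behind its centre line, axes as rail. The hanger is in line when its centre (hanger_grip) is at the same y along the rail. The pointer stands 40 to 95 mm left (+y) of the rail's middle.
- card (a joint): Angle of the hinged grey card in rad: 0 lying level towards the robot (start), 1.571 standing straight up, which is its balance point, 3.142 lying level on the far side. It is nearly frictionless and falls from anywhere but the balance point. Card and handle weigh about 350 g.
- card_hinge (a point): Middle of the card's hinge axis, on its fixed stand, 75 mm above the table. The axis is this point's y; x points away from the robot (within 0.3 rad): the card swings in this point's x-z plane, from -x up and over to +x. The grey panel is 160 mm wide, 6 mm thick and reaches 140 mm from the axis.
- card_bar (a point): Middle of the round steel bar (10 mm thick, 124 mm free between its side arms, parallel to the hinge axis) at the card's free edge, 195 mm from the axis, 55 mm beyond the panel's edge. At the start it is 75 mm above the table, 195 mm from the hinge towards the robot, nothing under it; straight up, 270 mm above the table. It may turn between the fingers. y along the bar.
- bottle: Bystander: clear plastic bottle with a white cap, 64 mm wide, 170 mm tall; origin at the centre of its underside, on the far side of the table.
- pot: Bystander: closed white pot, 92 mm wide, 118 mm tall; origin at the centre of its underside, on the far side.
- cup: Bystander: terracotta cup, 76 mm wide, 90 mm tall; origin at the centre of its underside, on the far side.
Not all that is in view belongs to the job. Leave any blue look-alike of the part that bears hanger_grip alone.

How it is judged:
On the way, in this order (a step that is already met when the one before it is completed fails the run):
1. the hanger is hooked on the right-hand half of the rail (x of hanger_seat in the frame of rail between -0.009 and 0.009 m and z of hanger_seat in the frame of rail between 0.182 and 0.199 m and angle between hanger_seat's own z axis and vertical below 0.25 rad and y of hanger_seat in the frame of rail between -0.145 and -0.008 m), for 0.2 s.
2. the hanger slides, still hooked on, past the rail's middle (x of hanger_seat in the frame of rail between -0.009 and 0.009 m and z of hanger_seat in the frame of rail between 0.182 and 0.199 m and angle between hanger_seat's own z axis and vertical below 0.25 rad and y of hanger_seat in the frame of rail between 0 and 0.028 m), for 0.04 s.
3. the hanger hangs in line with the pointer, let go (x of hanger_seat in the frame of rail between -0.009 and 0.009 m and z of hanger_seat in the frame of rail between 0.182 and 0.199 m and angle between hanger_seat's own z axis and vertical below 0.25 rad and y of hanger_seat in the frame of pointer_tip between -0.01 and 0.01 m and contact force between the fingers and hanger below 0.05 N and linear speed of hanger below 0.03 m/s), for 0.2 s.
4. the card is held upright at its balance point (value of joint card between 1.4808 and 1.6608 rad and velocity of joint card between -0.15 and 0.15 rad/s and contact force between the fingers and card above 0.5 N), for 0.3 s.
At the end, for the whole second after the job is handed in: The hanger hangs freely on the rail, hook seated (9 mm), within 10 mm of the pointer along the rail, at rest and not touched by the fingers; the card stands within 0.09 rad (5 degrees) of straight up, still, its handle touched by the fingers, leaning on nothing else (all of step 3 and all of step 4 and contact force between card and hanger below 0.05 N and contact force between card and bottle below 0.05 N and contact force between card and pot below 0.05 N and contact force between card and cup below 0.05 N); the arm keeps its last pose, push and grip.
It fails at once if the card falls over to the far side (value of joint card above 2.2 rad).
It fails at once if the card is let drop or slammed (velocity of joint card above 4 rad/s or velocity of joint card below -4 rad/s).
It fails at once if the bottle is disturbed (distance of bottle from where it was at the start of the episode above 0.03 m or angle between bottle's own z axis and vertical above 0.3 rad).
It fails at once if the pot is disturbed (distance of pot from where it was at the start of the episode above 0.03 m or angle between pot's own z axis and vertical above 0.3 rad).
It fails at once if the cup is disturbed (distance of cup from where it was at the start of the episode above 0.03 m or angle between cup's own z axis and vertical above 0.3 rad).
It also fails if it takes over 64 s, if anything falls off the work surface, if the arm or the gripper's body presses on something with over 40 N, if the wrist force passes 120 N, or if a joint passes its speed limit or range.

## Working session

There is one attempt and no reset: what is moved stays moved. The work goes in short steps, Python scripts to look and compute and a tool call to move; the robot and the scene stay as the last step left them, time stands still between calls to the robot, and variables do not carry over. Pictures are saved under pics/ and viewed, and the job is handed in when it is done.

Besides the shell and the picture viewer there is one more tool, called after "Emit:" by a JSON object that holds its "name" and its "arguments", one argument or row to a line. move_arm: Moves the arm, as the interface text tells. Its arguments: {"type":"object","properties":{"hand":{"type":"array"},"dp":{"type":"array"},"turn":{"type":"array"},"newtons":{"type":"number"}},"required":["hand","dp","turn"]}

```bash
ls; mkdir -p pics; cat > h.py <<'E'
import numpy as np, cv2
from cell import arm
def snap(n,tag):
    p,d=arm.read_camera(n); np.savez(f'pics/{tag}.npz',p=p,d=d); cv2.imwrite(f'pics/{tag}.png',p[:,:,::-1]); return p,d
def w(n,u,v,d):
    m=arm.camera_model(n);K=np.array(m['intrinsics']);R=cv2.Rodrigues(np.array(m['rvec'],float))[0];t=np.array(m['tvec']).ravel()
    return R.T@(np.linalg.inv(K)@np.array([u,v,1.])*d-t)
def wz(n,u,v,z):
    a=w(n,u,v,0);b=w(n,u,v,1);return a+(b-a)*(z-a[2])/(b[2]-a[2])
def proj(n,P):
    m=arm.camera_model(n);return cv2.projectPoints(np.array(P,float).reshape(-1,3),np.array(m['rvec'],float),np.array(m['tvec'],float),np.array(m['intrinsics'],float),None)[0].reshape(-1,2)
E
python3 - <<'E'
from h import *
print(arm.state())
for n in('side','top'):
    snap(n,n+'0'); print(n,arm.camera_model(n), w(n,320,200,0))
E
```

```text
pics
{'time_s': 0.0, 'joint_pos': array([ 1.07640479,  0.43522958,  0.02497285,  1.57411369, -0.01160033,
        1.13400549, -0.07509278]), 'joint_velocities': array([-0.00062453, -0.00035966, -0.00119625, -0.00081887, -0.00060953,
        0.00026961, -0.00015504]), 'effort': array([ 3.07528644e-04, -6.70473576e+01,  1.02530200e+00, -3.16212988e+01,
        1.54649693e-02,  1.25002657e-02, -1.27281695e-05]), 'position': array([ 0.23841843, -0.57721649,  0.25251543]), 'orientation': array([[-9.24250375e-01, -7.47192287e-04,  3.81786179e-01],
       [-3.81786883e-01,  1.42735397e-03, -9.24249284e-01],
       [ 1.45647918e-04, -9.99998702e-01, -1.60450065e-03]]), 'contact_force': array([ 0.25853325, -0.9302681 ,  0.65092454]), 'wrist_torque': array([-0.01125366,  0.08179751,  0.04758996]), 'width': 0.08528330258247781}
side {'intrinsics': array([[490.49195027,   0.        , 316.4652575 ],
       [  0.        , 490.49195027, 201.34993323],
       [  0.        ,   0.        ,   1.        ]]), 'rvec': array([ 0.45868945, -2.53559614,  1.42601803]), 'tvec': array([0.55585584, 0.20776943, 0.91542437])} [0.26330334 0.82698987 0.66098769]
top {'intrinsics': array([[364.3114338 ,   0.        , 314.64090006],
       [  0.        , 364.3114338 , 199.85966785],
       [  0.        ,   0.        ,   1.        ]]), 'rvec': array([ 2.12234705, -2.14645671,  0.18007881]), 'tvec': array([0.01312219, 0.61166889, 0.7927278 ])} [0.47112303 0.00777228 0.88357855]
```

View pics/side0.png

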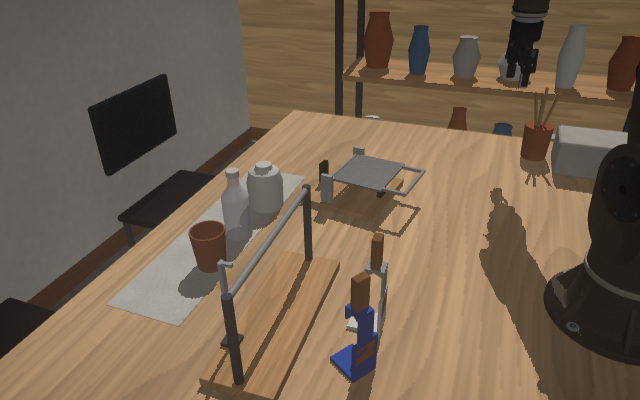

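View pics/top0.png

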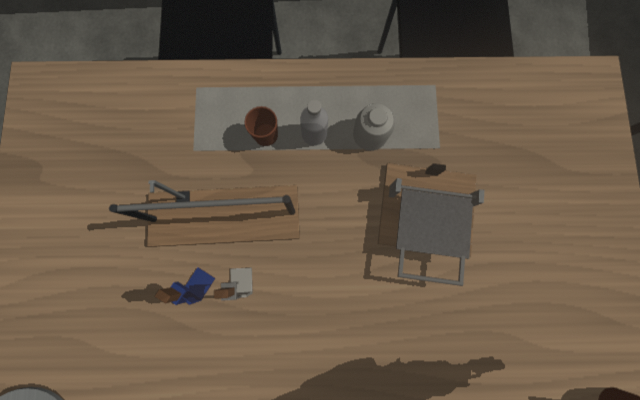

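```bash
python3 - <<'E'
import cv2
t=cv2.imread('pics/top0.png');s=cv2.imread('pics/side0.png')
cv2.imwrite('pics/c1.png',cv2.resize(t[170:320,95:315],None,fx=3.6,fy=3.6,interpolation=cv2.INTER_CUBIC))
cv2.imwrite('pics/c2.png',cv2.resize(s[220:390,190:410],None,fx=3.5,fy=3.5,interpolation=cv2.INTER_CUBIC))
cv2.imwrite('pics/c3.png',cv2.resize(t[150:300,360:500],None,fx=4,fy=4,interpolation=cv2.INTER_CUBIC))
E
```

```text
(no output)
```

View pics/c1.png

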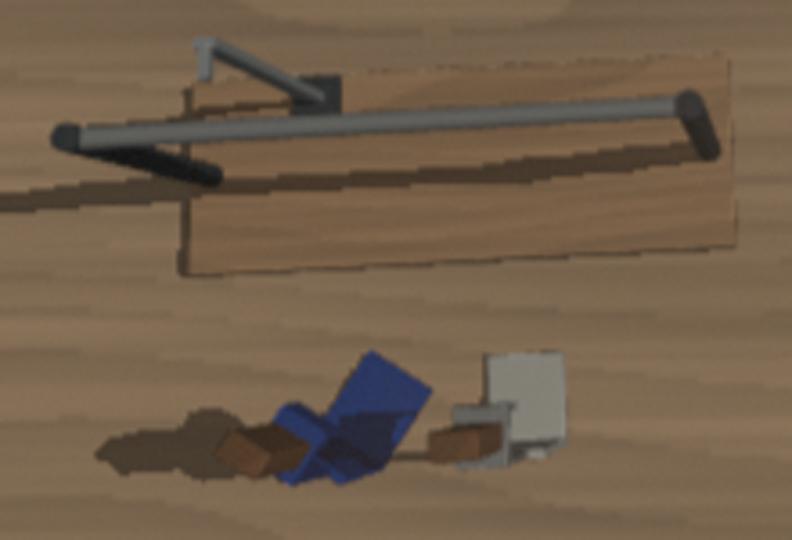

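View pics/c2.png

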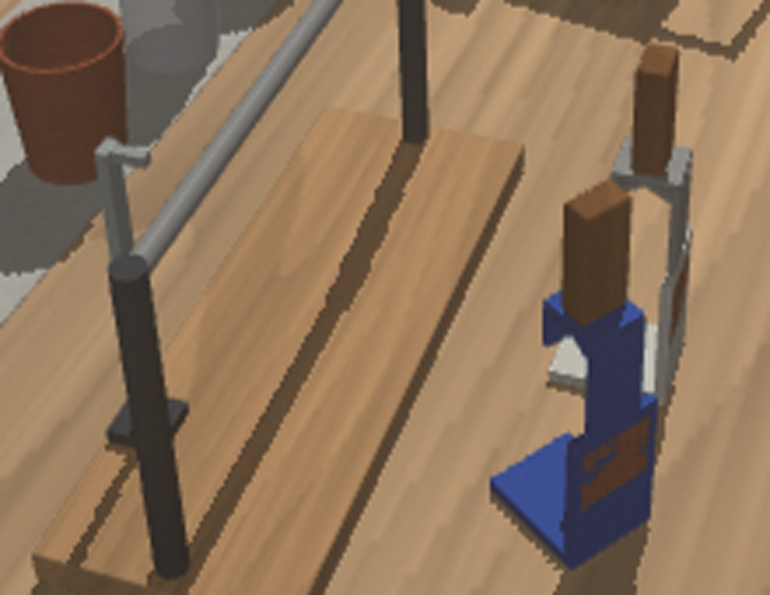

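View pics/c3.png

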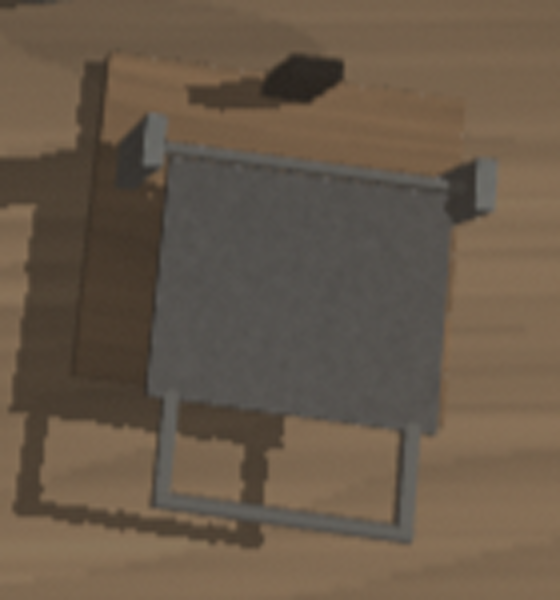

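Two look-alikes: the blue hanger (top 190,288; side 360,320) and the white-tiled, steel-hooked one (top 235,287; side 378,270). The white one is the hanger meant; the crop confirms the white ceramic foot. Now measuring.

```bash
cat > m.py <<'E'
from h import *
def cloud(n,tag):
    z=np.load(f'pics/{tag}.npz');d=z['d'];v,u=np.mgrid[0:400,0:640]
    m=arm.camera_model(n);K=np.array(m['intrinsics']);R=cv2.Rodrigues(np.array(m['rvec'],float))[0];t=np.array(m['tvec']).ravel()
    P=np.stack([(u-K[0,2])/K[0,0]*d,(v-K[1,2])/K[1,1]*d,d],-1)-t
    P=P@R; P[d==0]=np.nan; return P,z['p']
E
python3 - <<'E'
from m import *
np.set_printoptions(precision=4,suppress=True)
for n in('top','side'):
    P,p=cloud(n,n+'0'); print(n)
    def rep(name,box,zr,cond=None):
        u0,u1,v0,v1=box;q=P[v0:v1,u0:u1].reshape(-1,3);c=p[v0:v1,u0:u1].reshape(-1,3).astype(int)
        k=(q[:,2]>zr[0])&(q[:,2]<zr[1]); 
        if cond is not None:k&=cond(c)
        q=q[k]; 
        if len(q)<4: print(name,len(q));return
        print(name,len(q),'med',np.median(q,0),'min',q.min(0),'max',q.max(0))
        (cx,cy),wh,a=cv2.minAreaRect(q[:,:2].astype(np.float32));print('   rect',cx,cy,wh,a)
        return q
    g=lambda c:(c[:,0]-c[:,2]>12)
    if n=='top':
        rep('griptop',(205,245,280,305),(.185,.215)); rep('foot',(225,260,262,300),(.003,.02))
        q=rep('rail',(120,285,190,215),(.175,.215)); 
        rep('ptr',(140,165,178,200),(.17,.215))
        rep('bar',(395,470,270,290),(.06,.09))
        rep('panel',(395,475,190,258),(.06,.09))
        for s in((395,410,182,205),(472,490,185,205)): rep('post',s,(.06,.12))
    else:
        rep('grip',(366,390,232,268),(.12,.215)); rep('griptop',(366,390,228,268),(.19,.215)); rep('rail',(225,315,190,290),(.175,.215))
        rep('ptr',(212,234,258,272),(.17,.22)); rep('bar',(380,430,165,200),(.06,.09))
        rep('foot',(340,380,300,335),(.003,.02))
E
```

```text
top
griptop 138 med [0.4161 0.1796 0.1979] min [0.4073 0.1678 0.185 ] max [0.4242 0.1927 0.2018]
   rect 0.41580402851104736 0.18011939525604248 (0.015772907063364983, 0.024966951459646225) 3.143366575241089
foot 539 med [0.4368 0.1787 0.008 ] min [0.386  0.1394 0.003 ] max [0.4722 0.2187 0.0181]
   rect 0.42906102538108826 0.17913487553596497 (0.07986903190612793, 0.08554165065288544) 89.501953125
rail 1044 med [0.5834 0.2233 0.1962] min [0.5705 0.0649 0.1758] max [0.6109 0.3864 0.2003]
   rect 0.5960065126419067 0.22624517977237701 (0.0375521257519722, 0.32217976450920105) 2.402904987335205
ptr 80 med [0.625  0.3203 0.1936] min [0.6084 0.3162 0.1707] max [0.6312 0.3291 0.197 ]
   rect 0.6195724010467529 0.3219810426235199 (0.02256767638027668, 0.012816490605473518) 3.604454517364502
bar 373 med [ 0.4331 -0.2511  0.0797] min [ 0.4172 -0.3146  0.0709] max [ 0.4508 -0.1718  0.0849]
   rect 0.43396684527397156 -0.24310070276260376 (0.14269572496414185, 0.03209220618009567) 89.33609008789062
panel 4619 med [ 0.5539 -0.2607  0.0788] min [ 0.4769 -0.3578  0.0612] max [ 0.6277 -0.171   0.0
[... 1034 characters left out ...]
 0.5997556447982788 0.21841305494308472 (0.04748959839344025, 0.31690916419029236) 2.10762882232666
ptr 133 med [0.6241 0.3249 0.19  ] min [0.6069 0.3163 0.1706] max [0.6308 0.3304 0.1942]
   rect 0.6186050176620483 0.32431560754776 (0.014137238264083862, 0.02331688441336155) 82.0135726928711
bar 670 med [ 0.4851 -0.2544  0.0768] min [ 0.4157 -0.3211  0.0682] max [ 0.5322 -0.1689  0.0815]
   rect 0.4823032319545746 -0.2445652186870575 (0.15413707494735718, 0.11482283473014832) 81.73812866210938
foot 193 med [0.4394 0.1974 0.0062] min [0.3967 0.1566 0.0032] max [0.4579 0.211  0.0196]
   rect 0.43194127082824707 0.19071993231773376 (0.056758057326078415, 0.05390211567282677) 19.077959060668945
```

```bash
python3 - <<'E'
from m import *
np.set_printoptions(precision=4,suppress=True)
c=lambda x,y:(95+x/3.6,170+y/3.6)
for nm,pt,z in [('postL',(65,137),.196),('postR',(688,105),.196),('bL',(190,275),.018),('bR',(736,247),.018),('bRT',(728,60),.018),('tipT',(212,46),.193),('g1',(429,433),.197),('g2',(432,460),.197),('f1',(485,353),.01),('f2',(563,350),.01),('f3',(566,440),.01)]:
    print(nm,wz('top',*c(*pt),z))
for n in('top','side'):
    P,p=cloud(n,n+'0'); q=P.reshape(-1,3)
    k=(q[:,2]>.19)&(q[:,2]<.205)&(q[:,1]>.08)&(q[:,1]<.35)&(q[:,0]>.56)&(q[:,0]<.605); q=q[k]
    b,a=np.polyfit(q[:,1],q[:,0],1);print('rail x=',a,'+',b,'*y',len(q),np.std(q[:,0]-a-b*q[:,1]), np.median(q[:,2]))
# bar
P,p=cloud('top','top0');q=P[262:292,395:470].reshape(-1,3);q=q[(q[:,2]>.07)&(q[:,2]<.09)]
for y0 in np.arange(-.32,-.17,.01):
    s=q[abs(q[:,1]-y0)<.005]; print(round(y0,3),len(s),s[:,0].min() if len(s) else '',s[:,0].max() if len(s) else '',s[:,2].max() if len(s) else '')
cc=lambda x,y:(360+x/4,150+y/4)
for nm,pt in [('barL',(158,500)),('barR',(408,535)),('panTL',(168,152)),('panTR',(450,188)),('panBL',(150,395)),('panBR',(436,432)),('hinL',(155,150)),('hinR',(470,188))]: print(nm,wz('top',*cc(*pt),.08))
E
```

```text
postL [0.5758 0.391  0.196 ]
postR [0.5893 0.0611 0.196 ]
bL [0.5106 0.401  0.018 ]
bR [0.5248 0.0432 0.018 ]
bRT [0.6503 0.048  0.018 ]
tipT [0.6249 0.3176 0.193 ]
g1 [0.421  0.1927 0.197 ]
g2 [0.4077 0.1907 0.197 ]
f1 [0.458  0.2081 0.01  ]
f2 [0.4593 0.1571 0.01  ]
f3 [0.402  0.1542 0.01  ]
rail x= 0.5928548175800695 + -0.04236439953172166 *y 876 0.0033905467258396535 0.19624045829501158
rail x= 0.5909808858534473 + -0.042649883941653484 *y 694 0.0030059114118159897 0.19437349160522088
-0.32 3 0.4619662276104419 0.4662387988971858 0.08023282024099071
-0.31 93 0.41729448029090604 0.466323353063395 0.08332167226661265
-0.3 34 0.41720657480095547 0.44074629870584425 0.0819989431908595
-0.29 23 0.419550585379591 0.42819399564173777 0.0820031526204718
-0.28 24 0.4218817581871949 0.43045474449106547 0.08339198108296676
-0.27 20 0.42204371744846875 0.43263596718487923 0.08236068154407884
-0.26 23 0.4241710806936282 0.4327943100989743 0.08211197961611946
-0.25 21 0.4264719716928825 0.43508762137952384 0.0825381122209403
-0.24 22 0.42654214064675156 0.4372885056360476 0.08319556566865054
-0.23 23 0.42881557623980665 0.43740967045014545 0.08148126367833633
-0.22 23 0.43106217743142655 0.4396406852350923 0.08225506959093822
-0.21 20 0.43095852724106426 0.4418506500336565 0.08324156765599322
-0.2 22 0.43335316567929455 0.4420546865520538 0.08295995685458506
-0.19 22 0.4356857473972941 0.4442514873719898 0.08312403533970601
-0.18 57 0.4357007016708734 0.46783923246086695 0.08493969251056686
barL [ 0.4401 -0.1753  0.08  ]
barR [ 0.4202 -0.3089  0.08  ]
panTL [ 0.6318 -0.1905  0.08  ]
panTR [ 0.6094 -0.3474  0.08  ]
panBL [ 0.4964 -0.1737  0.08  ]
panBR [ 0.4747 -0.3285  0.08  ]
hinL [ 0.633  -0.1833  0.08  ]
hinR [ 0.6093 -0.3586  0.08  ]
```

```bash
python3 - <<'E'
from m import *
np.set_printoptions(precision=4,suppress=True)
print('tip from top px', wz('top',95+205/3.6,170+81/3.6,.19))
# side crop c2 tip at (148,158)
print('tip side', wz('side',190+148/3.5,220+158/3.5,.19))
for n,b in(('top',(140,165,178,200)),('side',(212,240,255,275))):
    P,p=cloud(n,n+'0');q=P[b[2]:b[3],b[0]:b[1]].reshape(-1,3)
    for x0 in(.608,.612,.616,.62,.624,.628):
        s=q[(abs(q[:,0]-x0)<.002)&(q[:,2]>.175)&(q[:,2]<.21)]
        if len(s): print(n,x0,len(s),s[:,1].min(),s[:,1].max(),np.median(s,0))
P,p=cloud('top','top0');q=P[270:305,150:200].reshape(-1,3);q=q[(q[:,2]>.19)&(q[:,2]<.21)];print('blue',q.min(0),q.max(0))
t=cv2.imread('pics/top0.png');s=cv2.imread('pics/side0.png')
cv2.imwrite('pics/c4.png',np.hstack([cv2.resize(t[175:215,130:180],(400,320),interpolation=cv2.INTER_CUBIC),cv2.resize(s[250:290,205:255],(400,320),interpolation=cv2.INTER_CUBIC)]))
E
```

```text
tip from top px [0.6064 0.3215 0.19  ]
tip side [0.6067 0.3216 0.19  ]
top 0.608 4 0.31860465977873964 0.3238777156332777 [0.6085 0.3205 0.194 ]
top 0.612 8 0.3187981613252288 0.32398473444428044 [0.6116 0.3208 0.1939]
top 0.616 8 0.3181478359402612 0.323899760661666 [0.6156 0.3212 0.1942]
top 0.62 8 0.3194403603307192 0.3243261802979926 [0.6201 0.3207 0.1942]
top 0.624 15 0.3164776095324171 0.32795367825757543 [0.6248 0.3205 0.1925]
top 0.628 24 0.3161967936582302 0.3285418416797959 [0.6279 0.3179 0.1934]
side 0.608 16 0.3198994543897349 0.3258093076226431 [0.6078 0.3238 0.1921]
side 0.612 12 0.3208496132072591 0.32601841834517425 [0.6121 0.3244 0.1907]
side 0.616 14 0.32017568061565965 0.32654595398878444 [0.616  0.3246 0.1914]
side 0.62 12 0.3207958678204821 0.32649569608833007 [0.6201 0.3242 0.1916]
side 0.624 47 0.3167244044657775 0.33041306711523627 [0.6246 0.3258 0.1856]
side 0.628 31 0.3172925951206831 0.33040096954064135 [0.6281 0.3277 0.1897]
blue [0.4006 0.2731 0.1901] [0.4245 0.3006 0.2012]
```

View pics/c4.png

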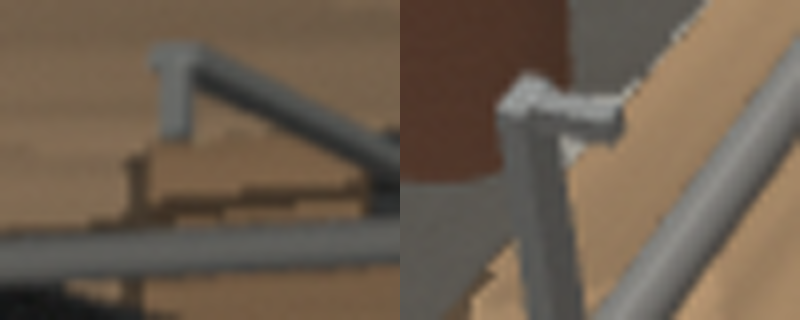

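Emit:
{"name": "move_arm", "arguments": {
  "hand": [0.8,0.8,0.8,0.8,0.8,0.8,0.8,0.8,0.8,0.8],
  "dp": [
    [0,-10,0],
    [0,-10,0],
    [0,-10,0],
    [0,-10,0],
    [0,-10,0],
    [0,-10,0],
    [0,0,0],
    [0,0,0],
    [0,0,0],
    [0,0,0]
  ],
  "turn": [-0.12,-0.12,-0.12,-0.12,-0.12,-0.12,-0.12,-0.12,-0.12,-0.12]
}}

```text
time_s: 0.93
position: [0.2375, -0.5748, 0.3104]
orientation: [[0.065, -0.006, 0.998], [-0.998, 0.011, 0.065], [-0.011, -1.0, -0.005]]
contact_force: [-0.8, -0.4, 0.2]
width: 0.0682
```

Emit:
{"name": "move_arm", "arguments": {
  "hand": [0.8,0.8,0.8,0.8,0.8,0.8,0.8,0.8,0.8,0.8],
  "dp": [
    [-30,0,25],
    [-30,0,25],
    [-30,0,25],
    [-30,0,25],
    [-30,0,25],
    [-34,0,20],
    [-36,0,15],
    [-36,0,15],
    [-36,0,10],
    [-36,0,10]
  ],
  "turn": [0,0,0,0,0,0,0,0,0,0]
}}

```text
time_s: 1.77
position: [0.4081, -0.2279, 0.3067]
orientation: [[0.06, -0.014, 0.998], [-0.998, 0.013, 0.06], [-0.014, -1.0, -0.013]]
contact_force: [0.7, 0.2, -0.7]
width: 0.0687
```

Emit:
{"name": "move_arm", "arguments": {
  "hand": [0.8,0.8,0.8,0.8,0.8,0.8,0.8,0.8,0.8,0.8],
  "dp": [
    [-38,0,0],
    [-38,0,0],
    [-38,0,0],
    [-38,0,0],
    [-38,0,0],
    [-38,0,0],
    [-38,0,0],
    [-38,0,0],
    [-38,0,0],
    [0,0,0]
  ],
  "turn": [0,0,0,0,0,0,0,0,0,0]
}}

```text
time_s: 2.6
position: [0.3811, 0.1372, 0.3111]
orientation: [[0.068, -0.013, 0.998], [-0.998, 0.014, 0.069], [-0.015, -1.0, -0.012]]
contact_force: [-0.2, -0.4, 0.6]
width: 0.0687
```

Emit:
{"name": "move_arm", "arguments": {
  "hand": [0.8,0.8,0.8,0.8,0.8],
  "dp": [
    [-20,0,18],
    [-20,0,18],
    [-2,12,2],
    [0,20,0],
    [0,0,0]
  ],
  "turn": [0,0,0.02,0,0]
}}

```text
time_s: 3.02
position: [0.4155, 0.1875, 0.2781]
orientation: [[0.054, -0.012, 0.998], [-0.998, 0.014, 0.054], [-0.014, -1.0, -0.011]]
contact_force: [-0.8, -0.6, 0.1]
width: 0.068
```

```bash
python3 - <<'E'
from m import *
np.set_printoptions(precision=4,suppress=True)
snap('side','side1');s=arm.state();print(s['position'],s['orientation'])
i=cv2.imread('pics/side1.png');cv2.imwrite('pics/c5.png',cv2.resize(i[120:340,280:480],None,fx=2.7,fy=2.7))
E
```

```text
[0.4159 0.1878 0.2797] [[ 0.0541 -0.0109  0.9985]
 [-0.9984  0.0144  0.0542]
 [-0.0149 -0.9998 -0.0101]]
```

View pics/c5.png

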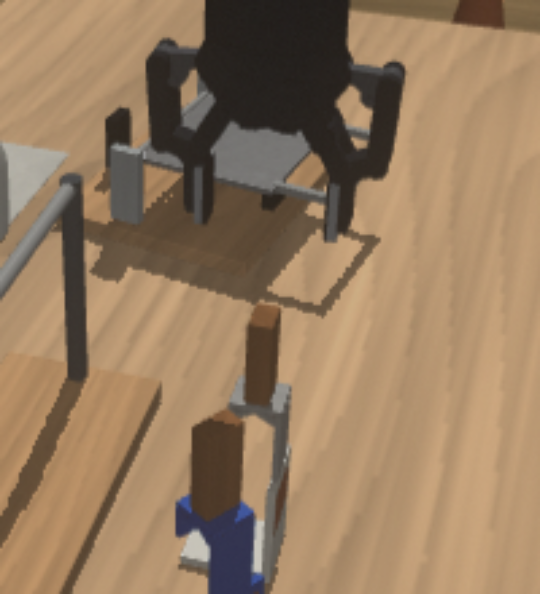

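The gripper (crop ~265,130) is above and straddles the white hanger's grip (crop 262,350), fingers either side in x. Descending.

Emit:
{"name": "move_arm", "arguments": {
  "hand": [0.8,0.8,0.8,0.8,0.8,0.8],
  "dp": [
    [9,10,0],
    [0,25,0],
    [0,25,0],
    [0,25,0],
    [0,18,0],
    [0,0,0]
  ],
  "turn": [0,0,0,0,0,0]
}}

```text
time_s: 3.57
position: [0.418, 0.1748, 0.176]
orientation: [[0.05, -0.003, 0.999], [-0.999, 0.013, 0.05], [-0.014, -1.0, -0.003]]
contact_force: [0.3, -0.8, 0.7]
width: 0.0681
```

Emit:
{"name": "move_arm", "arguments": {
  "hand": [0.8,0.8,0,0,0,0,0,0],
  "dp": [
    [-6,0,-3],
    [0,0,0],
    [0,0,0],
    [0,0,0],
    [0,0,0],
    [0,0,0],
    [0,0,0],
    [0,0,0]
  ],
  "turn": [0,0,0,0,0,0,0,0],
  "newtons": 40
}}

```text
time_s: 4.23
position: [0.4169, 0.18, 0.1816]
orientation: [[0.047, 0.004, 0.999], [-0.999, 0.014, 0.047], [-0.014, -1.0, 0.004]]
contact_force: [0.2, -0.0, -1.4]
width: 0.0155
```

Emit:
{"name": "move_arm", "arguments": {
  "hand": [0,0,0,0,0,0,0,0],
  "dp": [
    [0,-8,0],
    [0,-15,0],
    [0,-20,0],
    [0,-20,0],
    [0,-20,0],
    [0,-20,0],
    [0,-8,0],
    [0,0,0]
  ],
  "turn": [0,0,0,0,0,0,0,0]
}}

```text
time_s: 4.9
position: [0.4142, 0.1782, 0.299]
orientation: [[0.05, -0.001, 0.999], [-0.999, 0.013, 0.05], [-0.013, -1.0, -0.001]]
contact_force: [0.8, -0.4, -2.2]
width: 0.0152
```

```bash
python3 - <<'E'
from m import *
np.set_printoptions(precision=4,suppress=True)
snap('side','side2');s=arm.state();print(s['position'],s['orientation'],s['contact_force'])
i=cv2.imread('pics/side2.png');cv2.imwrite('pics/c6.png',cv2.resize(i[80:360,200:460],None,fx=2.1,fy=2.1))
E
```

```text
[0.4141 0.1782 0.2983] [[ 0.0501 -0.0019  0.9987]
 [-0.9987  0.0131  0.0501]
 [-0.0132 -0.9999 -0.0012]] [ 0.3873  1.1942 -2.3392]
```

View pics/c6.png

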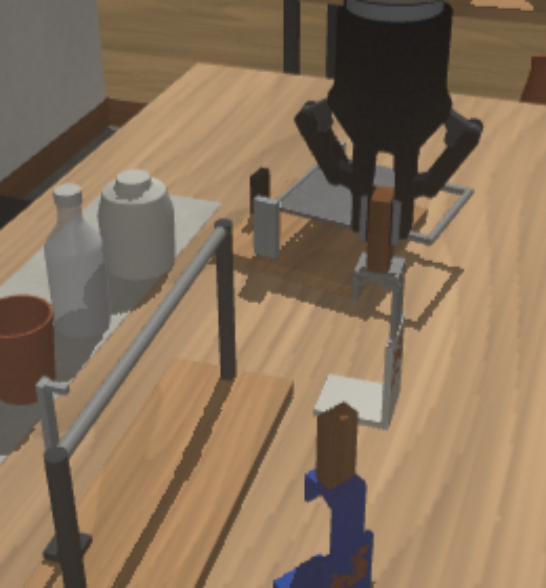

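The hanger is held upright (crop 380,230 grip, foot at 350,395 pointing to the rail). Moving it over the bar.

Emit:
{"name": "move_arm", "arguments": {
  "hand": [0,0,0,0,0,0,0,0,0,0],
  "dp": [
    [4,0,10],
    [4,0,20],
    [4,0,20],
    [4,0,20],
    [4,0,20],
    [4,0,20],
    [4,0,20],
    [4,0,20],
    [0,0,14],
    [0,0,0]
  ],
  "turn": [0,0,0,0,0,0,0,0,0,0]
}}

```text
time_s: 5.78
position: [0.5883, 0.1459, 0.2794]
orientation: [[0.049, -0.02, 0.999], [-0.999, 0.002, 0.049], [-0.003, -1.0, -0.019]]
contact_force: [0.6, 1.1, -3.0]
width: 0.0154
```

```bash
python3 - <<'E'
from m import *
np.set_printoptions(precision=4,suppress=True)
snap('side','side3');s=arm.state();print(s['position'],s['orientation'],s['contact_force'])
i=cv2.imread('pics/side3.png');cv2.imwrite('pics/c7.png',cv2.resize(i[80:330,180:400],None,fx=2.4,fy=2.4))
P,p=cloud('side','side3')
E
```

```text
[0.5869 0.1457 0.279 ] [[ 0.0488 -0.021   0.9986]
 [-0.9988  0.0011  0.0488]
 [-0.0021 -0.9998 -0.0209]] [-0.6849 -0.2408 -2.0124]
```

View pics/c7.png

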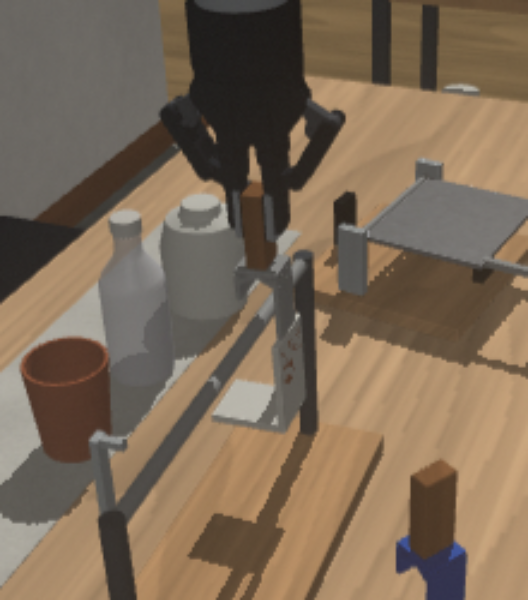

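Hook (crop 255,270) is above the bar near the right post. Lowering.

Emit:
{"name": "move_arm", "arguments": {
  "hand": [0,0,0,0,0,0],
  "dp": [
    [0,8,0],
    [0,8,0],
    [0,8,0],
    [0,4,0],
    [0,3,0],
    [0,0,0]
  ],
  "turn": [0,0,0,0,0,0]
}}

```text
time_s: 6.33
position: [0.5871, 0.147, 0.2471]
orientation: [[0.05, -0.013, 0.999], [-0.999, 0.003, 0.05], [-0.003, -1.0, -0.013]]
contact_force: [-0.9, 0.3, -2.2]
width: 0.0155
```

```bash
python3 - <<'E'
from m import *
np.set_printoptions(precision=4,suppress=True)
snap('side','side4');s=arm.state();print(s['position'],s['orientation'],s['contact_force'],s['time_s'])
i=cv2.imread('pics/side4.png');cv2.imwrite('pics/c8.png',cv2.resize(i[130:280,230:350],None,fx=4,fy=4,interpolation=cv2.INTER_CUBIC))
E
```

```text
[0.5867 0.1471 0.2471] [[ 0.0506 -0.0134  0.9986]
 [-0.9987  0.0024  0.0507]
 [-0.0031 -0.9999 -0.0133]] [-0.0342  0.4071 -1.5451] 6.3833
```

View pics/c8.png

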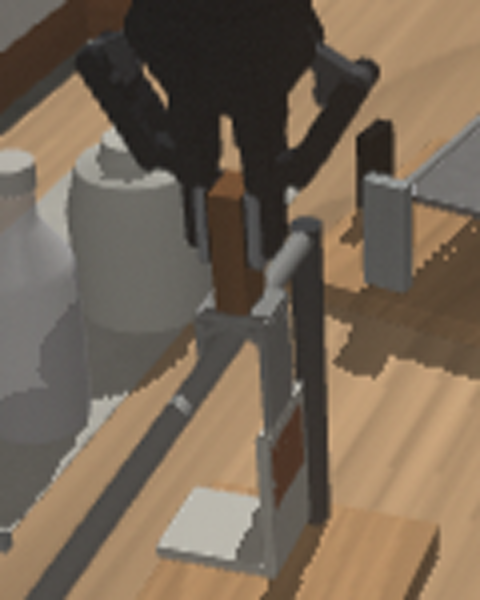

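The bar lies inside the hook (crop 240,330). I'll lower slightly to feel contact.

Emit:
{"name": "move_arm", "arguments": {
  "hand": [0,0,0,0],
  "dp": [
    [0,2,0],
    [0,1,0],
    [0,0,0],
    [0,0,0]
  ],
  "turn": [0,0,0,0]
}}

```text
time_s: 6.72
position: [0.5875, 0.1476, 0.2462]
orientation: [[0.051, -0.007, 0.999], [-0.999, 0.003, 0.051], [-0.003, -1.0, -0.007]]
contact_force: [2.2, -0.2, 0.1]
width: 0.0156
```

Emit:
{"name": "move_arm", "arguments": {
  "hand": [0,0,0,0,0,0,0,0],
  "dp": [
    [-6,0,0],
    [-10,0,0],
    [-10,0,0],
    [-10,0,0],
    [-10,0,0],
    [-10,0,0],
    [-10,0,0],
    [-10,0,0]
  ],
  "turn": [0,0,0,0,0,0,0,0]
}}

```text
time_s: 7.38
position: [0.584, 0.2277, 0.2462]
orientation: [[0.048, -0.005, 0.999], [-0.999, -0.001, 0.048], [0.001, -1.0, -0.005]]
contact_force: [2.2, -1.4, 3.4]
width: 0.0154
```

Emit:
{"name": "move_arm", "arguments": {
  "hand": [0,0,0,0,0,0,0,0,0,0],
  "dp": [
    [-8,0,0],
    [-10,0,0],
    [-10,-1,0],
    [-10,0,0],
    [-10,0,0],
    [-10,0,0],
    [-10,0,0],
    [-10,0,0],
    [-8,0,0],
    [0,0,0]
  ],
  "turn": [0,0,0,0,0,0,0,0,0,0]
}}

```text
time_s: 8.22
position: [0.5785, 0.327, 0.247]
orientation: [[0.051, -0.005, 0.999], [-0.999, 0.001, 0.051], [-0.001, -1.0, -0.005]]
contact_force: [2.3, -0.1, 2.1]
width: 0.0159
```

```bash
python3 - <<'E'
from m import *
np.set_printoptions(precision=4,suppress=True)
s=arm.state();print(s['position'],s['orientation'],s['contact_force'],s['time_s'])
snap('side','side5')
i=cv2.imread('pics/side5.png');cv2.imwrite('pics/c9.png',cv2.resize(i[180:340,180:310],None,fx=3.7,fy=3.7,interpolation=cv2.INTER_CUBIC))
E
```

```text
[0.5785 0.327  0.247 ] [[ 0.0512 -0.0053  0.9987]
 [-0.9987  0.0009  0.0512]
 [-0.0011 -1.     -0.0052]] [ 2.253  -0.0513  2.0776] 8.2167
```

View pics/c9.png

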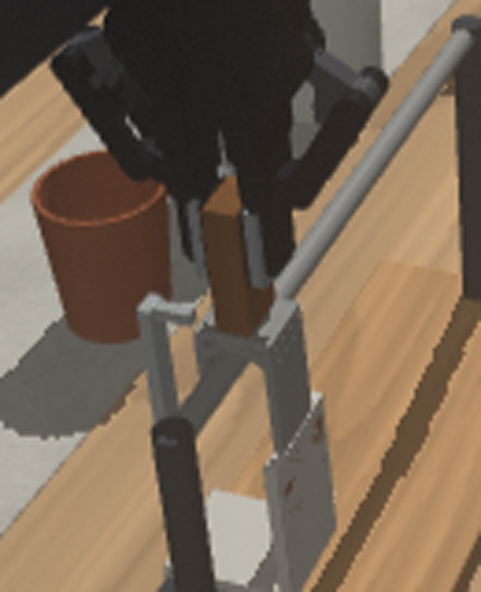

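```bash
python3 - <<'E'
from m import *
np.set_printoptions(precision=4,suppress=True)
P,p=cloud('side','side5')
q=P[225:275,225:258].reshape(-1,3);c=p[225:275,225:258].reshape(-1,3).astype(int)
k=(c[:,0]-c[:,2]>35)&(q[:,2]>.205)&(q[:,0]>.55)&(q[:,0]<.61)&(q[:,1]>.28)&(q[:,1]<.36);q=q[k]
print(len(q),np.percentile(q,[2,50,98],axis=0))
f=q[q[:,2]<.25]; print('left face y',np.percentile(f[:,1],[5,50,80,95]))
# tip
t=P[255:275,212:236].reshape(-1,3);t=t[(t[:,2]>.175)&(t[:,2]<.21)&(t[:,0]>.605)&(t[:,0]<.622)];print('tip',len(t),np.percentile(t,[5,50,95],axis=0))
print(proj('side',[[.570,.334,.262],[.586,.334,.262]]))
E
```

```text
207 [[0.5698 0.3219 0.2076]
 [0.5745 0.3404 0.25  ]
 [0.5848 0.3423 0.2635]]
left face y [0.3395 0.3409 0.3416 0.342 ]
tip 53 [[0.6071 0.3203 0.1868]
 [0.614  0.3243 0.191 ]
 [0.6209 0.3258 0.1935]]
[[245.237  235.7615]
 [235.3054 233.5959]]
```

Grip centre reads y≈0.328 against a target of ≈0.3215; sliding back 6 mm.

Emit:
{"name": "move_arm", "arguments": {
  "hand": [0,0,0],
  "dp": [
    [6,0,0],
    [0,0,0],
    [0,0,0]
  ],
  "turn": [0,0,0]
}}

```text
time_s: 8.52
position: [0.5784, 0.3212, 0.2472]
orientation: [[0.052, -0.006, 0.999], [-0.999, 0.003, 0.052], [-0.004, -1.0, -0.006]]
contact_force: [2.1, 2.6, 1.3]
width: 0.0154
```

Emit:
{"name": "move_arm", "arguments": {
  "hand": [0.5,0.5,0.5,0.5,0.5,0.5],
  "dp": [
    [0,0,0],
    [0,0,0],
    [0,0,0],
    [0,0,0],
    [0,0,0],
    [0,0,0]
  ],
  "turn": [0,0,0,0,0,0]
}}

```text
time_s: 9.02
position: [0.5761, 0.3183, 0.2452]
orientation: [[0.051, -0.012, 0.999], [-0.999, -0.0, 0.051], [-0.0, -1.0, -0.012]]
contact_force: [0.4, -0.1, -0.2]
width: 0.0426
```

```bash
python3 - <<'E'
from m import *
np.set_printoptions(precision=4,suppress=True)
s=arm.state();print(s['position'],s['contact_force'],s['time_s'],s['width'])
snap('side','side6')
i=cv2.imread('pics/side6.png');cv2.imwrite('pics/c10.png',cv2.resize(i[180:340,180:310],None,fx=3.7,fy=3.7,interpolation=cv2.INTER_CUBIC))
P,p=cloud('side','side6')
q=P[225:275,225:258].reshape(-1,3);c=p[225:275,225:258].reshape(-1,3).astype(int)
k=(c[:,0]-c[:,2]>35)&(q[:,2]>.205)&(q[:,0]>.55)&(q[:,0]<.61)&(q[:,1]>.28)&(q[:,1]<.36);q=q[k]
print(len(q),np.percentile(q,[2,50,98],axis=0))
E
```

```text
[0.5761 0.3183 0.2452] [ 0.3676 -0.0546 -0.228 ] 9.0167 0.04260745342401415
276 [[0.5707 0.3105 0.2065]
 [0.5756 0.3338 0.2472]
 [0.5849 0.3363 0.2625]]
```

View pics/c10.png

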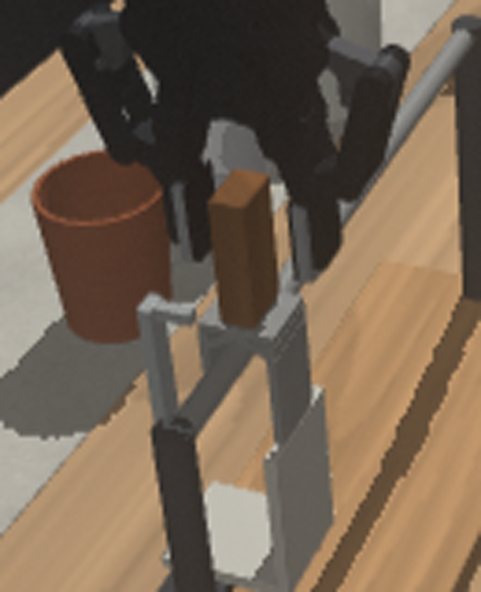

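Released: hanger hangs with clear gaps both sides (crop 243,245), left face y≈0.335 → centre ≈0.322, in line with the tip. Retreat straight up.

Emit:
{"name": "move_arm", "arguments": {
  "hand": [0.5,0.5,0.5,0.5,0.5,0.5,0.5,0.5],
  "dp": [
    [0,-8,0],
    [0,-15,0],
    [0,-20,0],
    [0,-25,0],
    [0,-25,0],
    [0,-25,0],
    [0,0,0],
    [0,0,0]
  ],
  "turn": [0,0,0,0,0,0,0,0]
}}

```text
time_s: 9.73
position: [0.5764, 0.3184, 0.3712]
orientation: [[0.052, -0.014, 0.999], [-0.999, -0.0, 0.052], [-0.0, -1.0, -0.014]]
contact_force: [1.2, -0.3, -0.6]
width: 0.0428
```

```bash
python3 - <<'E'
from m import *
np.set_printoptions(precision=4,suppress=True)
s=arm.state();print(s['position'],s['orientation'],s['joint_pos'],s['time_s'],s['width'])
p,d=snap('side','side7'); p2,d=snap('top','top7')
i=cv2.imread('pics/side7.png');a=cv2.resize(i[180:340,180:310],None,fx=3,fy=3,interpolation=cv2.INTER_CUBIC)
i=cv2.imread('pics/top7.png');b=cv2.resize(i[170:290,100:240],None,fx=3,fy=4,interpolation=cv2.INTER_CUBIC)
cv2.imwrite('pics/c11.png',np.hstack([a,b]))
P,p=cloud('side','side7')
q=P[225:275,225:258].reshape(-1,3);c=p[225:275,225:258].reshape(-1,3).astype(int)
k=(c[:,0]-c[:,2]>35)&(q[:,2]>.205)&(q[:,0]>.55)&(q[:,0]<.61)&(q[:,1]>.28)&(q[:,1]<.36);q=q[k]
print(len(q),np.percentile(q,[2,50,98],axis=0))
E
```

```text
[0.5764 0.3184 0.3712] [[ 0.0524 -0.0144  0.9985]
 [-0.9986 -0.0004  0.0524]
 [-0.0003 -0.9999 -0.0144]] [-0.1769  0.529  -0.7021  1.233   0.3226  1.5033 -0.7812] 9.7333 0.04279939701129666
150 [[0.5709 0.3104 0.2069]
 [0.5752 0.3272 0.2611]
 [0.5856 0.3354 0.2626]]
```

View pics/c11.png

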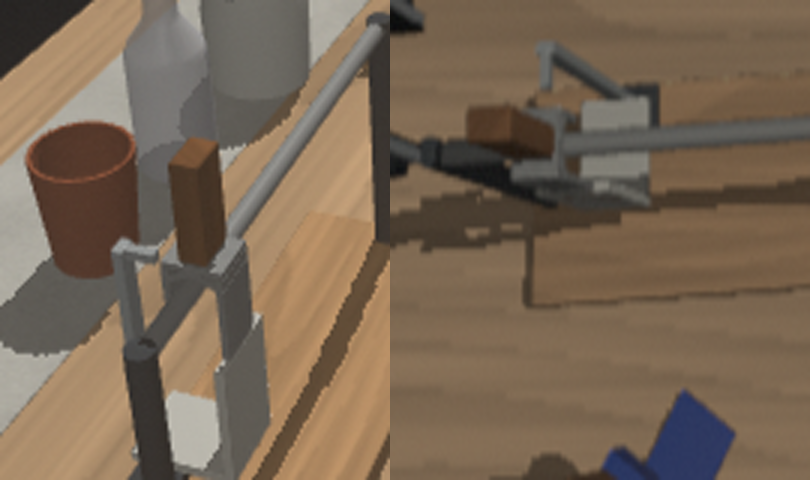

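The hanger hangs upright in the hook beside the pointer (left crop 195,200; right crop 510,130). On to the card.

Emit:
{"name": "move_arm", "arguments": {
  "hand": [0.5,0.5,0.5,0.5,0.5,0.5,0.5,0.5,0.5,0.5],
  "dp": [
    [10,0,-25],
    [20,0,-30],
    [25,0,-30],
    [32,0,-20],
    [35,0,-15],
    [36,0,-12],
    [36,0,-10],
    [36,0,-10],
    [36,0,-10],
    [36,0,-5]
  ],
  "turn": [0,0,0,0,0,0,0,0,0,0]
}}

```text
time_s: 10.67
position: [0.4121, 0.0017, 0.3608]
orientation: [[0.064, -0.034, 0.997], [-0.998, -0.003, 0.064], [0.001, -0.999, -0.034]]
contact_force: [1.1, -1.0, -0.5]
width: 0.0427
```

Emit:
{"name": "move_arm", "arguments": {
  "hand": [0.5,0.5,0.5,0.5,0.5,0.5,0.5,0.5,0.5,0.5],
  "dp": [
    [38,0,0],
    [38,0,0],
    [38,0,0],
    [38,0,0],
    [38,0,0],
    [38,0,0],
    [10,0,0],
    [0,5,0],
    [0,5,0],
    [0,0,0]
  ],
  "turn": [0,0,0,0,0,0.05,0.05,0.05,0.05,0]
}}

```text
time_s: 11.5
position: [0.4138, -0.2592, 0.342]
orientation: [[-0.162, -0.05, 0.986], [-0.987, -0.002, -0.162], [0.01, -0.999, -0.049]]
contact_force: [0.6, 0.7, 0.0]
width: 0.0423
```

Emit:
{"name": "move_arm", "arguments": {
  "hand": [0.5,0.5,0.5,0.5,0.5,0.5,0.5,0.5,0.5],
  "dp": [
    [-10,0,14],
    [-12,10,13],
    [0,30,0],
    [0,35,0],
    [0,35,0],
    [0,35,0],
    [0,25,0],
    [0,15,0],
    [0,0,0]
  ],
  "turn": [-0.01,0,0,0,0,0,0,0,0]
}}

```text
time_s: 12.25
position: [0.4336, -0.238, 0.1468]
orientation: [[-0.132, -0.052, 0.99], [-0.991, 0.0, -0.133], [0.007, -0.999, -0.051]]
contact_force: [-0.8, -0.1, 0.2]
width: 0.0423
```

```bash
python3 - <<'E'
from m import *
np.set_printoptions(precision=4,suppress=True)
s=arm.state();print(s['position'],s['orientation'],s['time_s'],s['width'])
snap('side','side8'); 
i=cv2.imread('pics/side8.png');cv2.imwrite('pics/c12.png',cv2.resize(i[60:240,300:460],None,fx=3.3,fy=3.3,interpolation=cv2.INTER_CUBIC))
E
```

```text
[ 0.4336 -0.238   0.1468] [[-0.1324 -0.0517  0.9898]
 [-0.9912  0.0001 -0.1326]
 [ 0.0068 -0.9987 -0.0513]] 12.25 0.042348059878911395
```

View pics/c12.png

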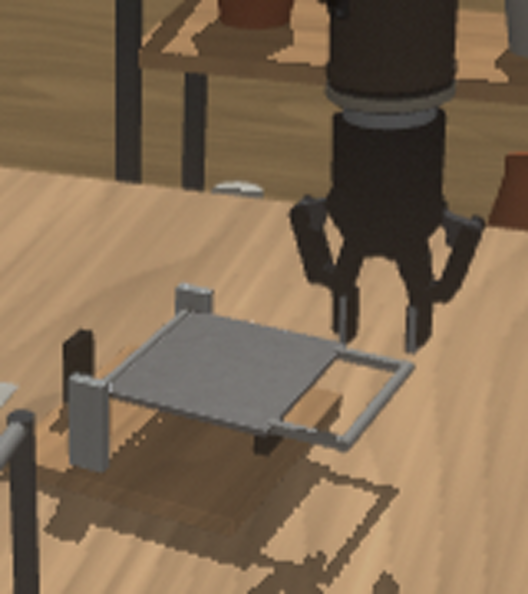

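Fingers (crop 345–415,330) straddle the bar's line (crop 375,405). Descend.

Emit:
{"name": "move_arm", "arguments": {
  "hand": [0.5,0.5,0.5,0.5,0.5,0.5],
  "dp": [
    [2,20,0],
    [2,20,0],
    [0,15,1],
    [0,10,0],
    [0,4,0],
    [0,0,0]
  ],
  "turn": [0.015,0,0,0,0,0]
}}

```text
time_s: 12.8
position: [0.4365, -0.2434, 0.0837]
orientation: [[-0.142, -0.041, 0.989], [-0.99, -0.005, -0.142], [0.011, -0.999, -0.04]]
contact_force: [0.1, 0.9, 0.8]
width: 0.0429
```

```bash
python3 - <<'E'
from m import *
np.set_printoptions(precision=4,suppress=True)
s=arm.state();print(s['position'],s['orientation'],s['time_s'],s['width'],s['contact_force'])
snap('side','side9'); 
i=cv2.imread('pics/side9.png');cv2.imwrite('pics/c13.png',cv2.resize(i[100:230,340:460],None,fx=4.4,fy=4.4,interpolation=cv2.INTER_CUBIC))
E
```

```text
[ 0.4365 -0.2434  0.0837] [[-0.1419 -0.0413  0.989 ]
 [-0.9898 -0.0047 -0.1422]
 [ 0.0105 -0.9991 -0.0402]] 12.8 0.04285132505700357 [0.0503 0.9324 0.8429]
```

View pics/c13.png

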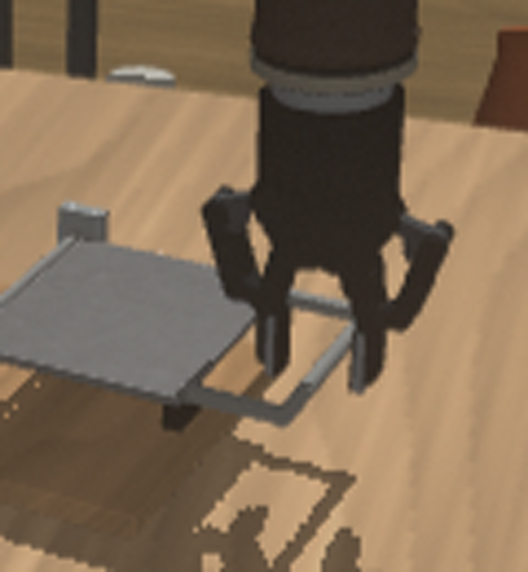

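Emit:
{"name": "move_arm", "arguments": {
  "hand": [0.5,0.5,0.1,0,0,0,0,0],
  "dp": [
    [0,6,-5],
    [0,0,0],
    [0,0,0],
    [0,0,0],
    [0,0,0],
    [0,0,0],
    [0,0,0],
    [0,0,0]
  ],
  "turn": [0,0,0,0,0,0,0,0],
  "newtons": 40
}}

```text
time_s: 13.52
position: [0.4315, -0.2432, 0.0814]
orientation: [[-0.142, -0.039, 0.989], [-0.99, -0.007, -0.142], [0.013, -0.999, -0.037]]
contact_force: [-0.4, -0.6, -1.0]
width: 0.0087
```

```bash
python3 - <<'E'
from m import *
np.set_printoptions(precision=4,suppress=True)
s=arm.state();print(s['position'],s['orientation'],s['joint_pos'],s['time_s'],s['width'],s['contact_force'])
snap('side','side10'); 
i=cv2.imread('pics/side10.png');cv2.imwrite('pics/c14.png',cv2.resize(i[100:230,340:460],None,fx=4.4,fy=4.4,interpolation=cv2.INTER_CUBIC))
E
```

```text
[ 0.4315 -0.2432  0.0814] [[-0.1421 -0.0386  0.9891]
 [-0.9898 -0.0071 -0.1424]
 [ 0.0126 -0.9992 -0.0372]] [ 0.6568  0.4941 -0.3534  2.0216  0.2863  0.7071 -0.0262] 13.5167 0.008677003892258669 [-0.4087 -0.6497 -0.9759]
```

View pics/c14.png

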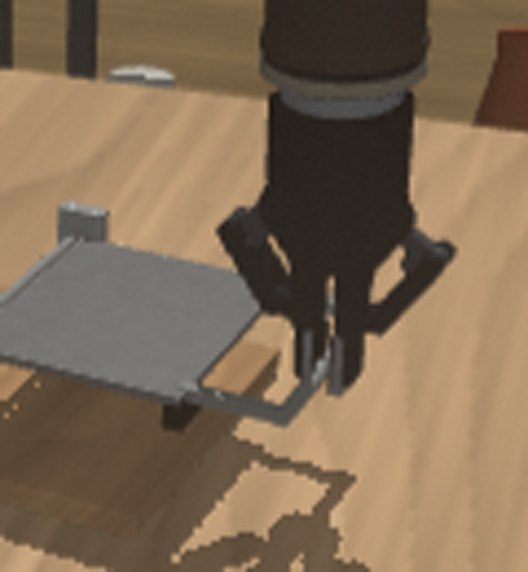

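Bar is between the pads (crop 322,365), width 8.7 mm. A helper works out the arc in tool axes.

```bash
cat > arc.py <<'E'
from m import *
import sys
np.set_printoptions(precision=1,suppress=True)
T0=np.array([.4315,-.2432,.0814]);X=np.array([.989,-.147,0]);Z=np.array([0,0,1.]);r=.195
s=arm.state();p=s['position'];R=s['orientation'];d=p-T0
th=np.arctan2(d@Z,r-d@X);rad=np.hypot(d@Z,r-d@X);Y=np.array([.147,.989,0])
print('theta',round(th,4),'radius',round(rad,4),'lat',d@Y*1000,'F',s['contact_force'],'w',s['width'],'t',s['time_s'],'vel',abs(s['joint_velocities']).max())
g=float(sys.argv[1]);n=int(sys.argv[2]);prev=p
for a in np.linspace(th,g,n+1)[1:]:
    q=T0+r*((1-np.cos(a))*X+np.sin(a)*Z); print(round(a,3),R.T@(q-prev)*1000); prev=q
E
python3 arc.py 0.5 9
```

```text
theta -0.0002 radius 0.195 lat 0.03617203732412072 F [ 0.1 -0.4 -1. ] w 0.008287443954704926 t 13.5667 vel 0.0017496076028716495
0.055 [  0.2 -10.8  -0.1]
0.111 [  0.1 -10.8   0.5]
0.167 [  0.1 -10.8   1.1]
0.222 [  0.1 -10.7   1.7]
0.278 [  0.1 -10.6   2.3]
0.333 [  0.1 -10.4   2.9]
0.389 [  0.1 -10.3   3.4]
0.444 [  0.1 -10.1   4. ]
0.5 [ 0.1 -9.8  4.6]
```

Emit:
{"name": "move_arm", "arguments": {
  "hand": [0,0,0,0,0,0,0,0,0,0],
  "dp": [
    [0,-5,0],
    [0,-10,0],
    [0,-10,0.5],
    [0,-10,1],
    [0,-10,1.5],
    [0,-10,2],
    [0,-10,3],
    [0,-10,3],
    [0,-9,4],
    [0,-5,2]
  ],
  "turn": [0,0,0,0,0,0,0,0,0,0]
}}

```text
time_s: 14.4
position: [0.4578, -0.2471, 0.1821]
orientation: [[-0.142, -0.026, 0.99], [-0.99, -0.011, -0.142], [0.015, -1.0, -0.024]]
contact_force: [6.9, -2.6, -7.8]
width: 0.0085
```

```bash
python3 arc.py 0.95 9
```

```text
theta 0.5389 radius 0.1962 lat -0.001155636416508156 F [ 6.9 -2.6 -7.8] w 0.00846735965776613 t 14.4 vel 0.1412455412180164
0.585 [ 0.1 -7.   5.6]
0.63 [ 0.1 -7.4  4.9]
0.676 [ 0.1 -7.2  5.2]
0.722 [ 0.1 -7.   5.6]
0.767 [ 0.1 -6.7  5.9]
0.813 [ 0.1 -6.4  6.2]
0.859 [ 0.1 -6.1  6.5]
0.904 [ 0.1 -5.8  6.7]
0.95 [ 0.1 -5.5  7. ]
```

Emit:
{"name": "move_arm", "arguments": {
  "hand": [0,0,0,0,0,0,0,0,0],
  "dp": [
    [0,-6,6],
    [0,-7,5],
    [0,-7,5],
    [0,-7,6],
    [0,-6.5,6],
    [0,-6.5,6],
    [0,-6,6.5],
    [0,-6,6.5],
    [0,-3,4]
  ],
  "turn": [0,0,0,0,0,0,0,0,0]
}}

```text
time_s: 15.15
position: [0.5089, -0.2548, 0.2413]
orientation: [[-0.144, -0.037, 0.989], [-0.989, -0.011, -0.144], [0.016, -0.999, -0.035]]
contact_force: [-4.0, -0.9, 2.8]
width: 0.0082
```

```bash
python3 arc.py 1.35 9
```

```text
theta 0.9401 radius 0.198 lat -0.05490318667568774 F [-4.  -0.9  2.8] w 0.008213445905217538 t 15.15 vel 0.16566244027368618
0.986 [ 0.  -2.9  9. ]
1.031 [ 0.1 -5.   7.3]
1.077 [ 0.1 -4.7  7.6]
1.122 [ 0.1 -4.3  7.8]
1.168 [ 0.1 -3.9  8. ]
1.213 [ 0.1 -3.6  8.1]
1.259 [ 0.1 -3.2  8.3]
1.304 [ 0.1 -2.8  8.4]
1.35 [ 0.1 -2.4  8.5]
```

Emit:
{"name": "move_arm", "arguments": {
  "hand": [0,0,0,0,0,0,0,0,0],
  "dp": [
    [0,-5.5,7],
    [0,-5,7.5],
    [0,-5,7.5],
    [0,-4.5,8],
    [0,-4,8],
    [0,-3.5,8],
    [0,-3,8],
    [0,-3,8],
    [0,-1,4]
  ],
  "turn": [0,0,0,0,0,0,0,0,0]
}}

```text
time_s: 15.9
position: [0.5794, -0.2654, 0.2767]
orientation: [[-0.145, -0.041, 0.989], [-0.989, -0.011, -0.145], [0.017, -0.999, -0.039]]
contact_force: [-2.7, -1.5, 2.9]
width: 0.0082
```

```bash
python3 arc.py 1.5 5; python3 - <<'E'
from m import *
snap('side','side11');i=cv2.imread('pics/side11.png');cv2.imwrite('pics/c15.png',cv2.resize(i[0:230,290:450],None,fx=2.6,fy=2.6,interpolation=cv2.INTER_CUBIC))
E
```

```text
theta 1.3421 radius 0.2006 lat -0.17302947204597577 F [-2.7 -1.5  2.9] w 0.00816634666275528 t 15.9 vel 0.1464499835875166
1.374 [-0.2  3.8  7.4]
1.405 [ 0.  -1.3  6. ]
1.437 [ 0.  -1.2  6. ]
1.468 [ 0.  -1.   6.1]
1.5 [ 0.  -0.8  6.1]
```

View pics/c15.png

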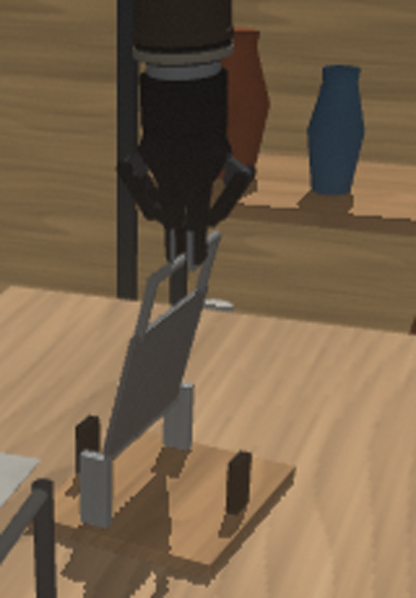

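The card stands tilted with the bar still gripped (crop 190,250). I'll measure its angle from the panel's depth.

```bash
cat > ang.py <<'E'
from m import *
import sys
def ang(n,tag):
    P,p=cloud(n,tag);q=P.reshape(-1,3);H=np.array([.624,-.271,.075])
    X=np.array([.989,-.147,0]);Y=np.array([.147,.989,0]);d=q-H
    x,y,z=d@X,d@Y,d[:,2]
    k=(abs(y)<.072)&(z>.02)&(z<.13)&(abs(x)<.13)
    x,z,y=x[k],z[k],y[k]
    for _ in range(5):
        A=np.c_[z,np.ones(len(z)),y];c=np.linalg.lstsq(A,x,rcond=None)[0];e=x-A@c;m=abs(e)<max(.003,2*np.std(e));x,z,y=x[m],z[m],y[m]
    print(n,'N',len(x),'theta',np.pi/2+np.arctan(c[0]),'x at axis',c[1],'yslope',c[2],'rms',np.std(e))
if __name__=='__main__':
    for n,t in [a.split(':') for a in sys.argv[1:]]: ang(n,t)
E
python3 ang.py side:side11
```

```text
side N 750 theta 1.3352502254021121 x at axis -0.0037959653154651333 yslope 0.0023509221612023432 rms 0.0007385265864178489
```

Emit:
{"name": "move_arm", "arguments": {
  "hand": [0,0,0,0,0,0,0,0],
  "dp": [
    [0,-2,6],
    [0,-2,8],
    [0,-1.5,8],
    [0,-1,8],
    [0,-0.5,6],
    [0,-0.5,4],
    [0,0,1],
    [0,0,0]
  ],
  "turn": [0,0,0,0,0,0,0,0]
}}

```text
time_s: 16.62
position: [0.6252, -0.2722, 0.2833]
orientation: [[-0.145, -0.04, 0.989], [-0.989, -0.012, -0.146], [0.018, -0.999, -0.038]]
contact_force: [-1.6, -1.3, 1.8]
width: 0.0083
```

```bash
python3 arc.py 1.57 1; python3 - <<'E'
from m import *
snap('side','side12')
E
python3 ang.py side:side12
```

```text
theta 1.5749 radius 0.2019 lat -0.2194711321412875 F [-1.6 -1.3  1.8] w 0.00827686671872741 t 16.6167 vel 0.0096019821633483
1.57 [-0.3  7.  -0.8]
side N 1015 theta 1.5745211470630507 x at axis -0.0034866216629344717 yslope 0.0034711536688404867 rms 0.0010061740633499274
```

Emit:
{"name": "move_arm", "arguments": {
  "hand": [0,0,0,0,0,0],
  "dp": [
    [0,0,0],
    [0,0,0],
    [0,0,0],
    [0,0,0],
    [0,0,0],
    [0,0,0]
  ],
  "turn": [0,0,0,0,0,0]
}}

```text
time_s: 17.17
position: [0.624, -0.2721, 0.2833]
orientation: [[-0.145, -0.041, 0.989], [-0.989, -0.012, -0.146], [0.018, -0.999, -0.039]]
contact_force: [-1.4, -1.6, 0.4]
width: 0.0082
```

```bash
python3 arc.py 1.57 1; python3 - <<'E'
from m import *
snap('side','side13');snap('top','top13')
P,p=cloud('side','side13')
q=P[225:275,225:258].reshape(-1,3);c=p[225:275,225:258].reshape(-1,3).astype(int)
k=(c[:,0]-c[:,2]>35)&(q[:,2]>.205)&(q[:,0]>.55)&(q[:,0]<.61)&(q[:,1]>.28)&(q[:,1]<.36);q=q[k]
np.set_printoptions(precision=4,suppress=True)
print(len(q),np.percentile(q,[2,50,98],axis=0))
E
python3 ang.py side:side13
```

```text
theta 1.5688 radius 0.2019 lat -0.2509937515690448 F [-1.4 -1.6  0.4] w 0.008232776146453385 t 17.1667 vel 0.0049735723070325295
1.57 [-0.4  6.9  0.5]
110 [[0.5709 0.3098 0.2234]
 [0.5774 0.3228 0.2614]
 [0.5856 0.3345 0.263 ]]
side N 996 theta 1.567880652506881 x at axis -0.0033884259423398524 yslope 0.00178751307944197 rms 0.0010269528270175042
```

View pics/side13.png

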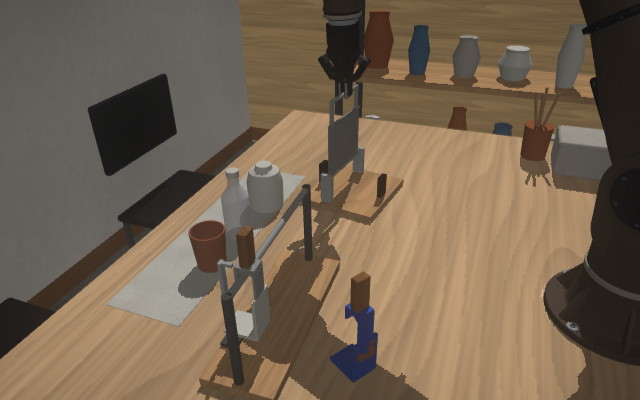

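View pics/top13.png

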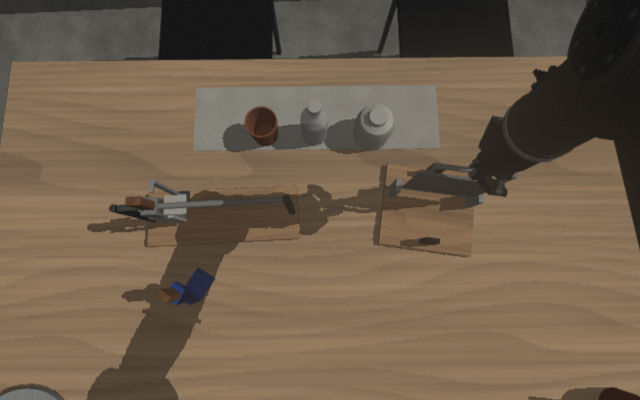

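The side picture shows the card upright (345,145) with the bar gripped, and the hanger hanging on the rail by the pointer (245,270). The bottle, pot and cup are unmoved in both pictures (top 314,120; 375,125; 262,125). Handing in.

```bash
python3 -c "
from cell import arm
print(arm.finish_job())"
```

```text
the job is handed in; nothing more can be done
None
```

The job is handed in at about 17.2 s of the 64 s allowed. The hanger hangs in line with the pointer and is let go. The gripper is still holding the card's bar with the card standing straight up. No verdict was reported.

- **Hanger:** I picked up the white-tiled hanger and left the blue look-alike alone. I hooked it about 78 mm right of the rail's middle and slid it along, still hooked. It overshot the pointer by about 6 mm, so I slid it back before letting go. The last check put the grip's centre at y ≈ 0.322, against a target of 0.3215.
- **Pointer reading:** the two cameras disagreed on the pointer tip by about 2 mm, well inside the 10 mm allowed.
- **Card:** I swung it up by the bar. The last picture gave 1.568 rad and the arm's own position gave 1.569 rad. It had crept back by about 0.007 rad over the last half second of holding. The grip was set to 40 N and the opening read 8.2 mm on the 10 mm bar.
- **Bystanders:** the bottle, pot and cup look unmoved in the last pictures.

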